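# Hang a rinsed beaker on the drying post and set the purge valve

## Task

Dry the rinsed beaker: take it from the wire draining cradle and turn it upside down over the steel drying post of the white drying unit, so that its rim rests level on the seat around the post, without dropping it, and let go of it. Only then set the purge gas: by its red crank knob, turn the valve wheel clockwise (seen from above) until it is fully closed against its stop, then back it off exactly two full turns. Finish with the gripper still holding the red knob there, ready to shut the gas again, and leave everything else on the bench where it stands.

Things in the scene. Friction and masses are not known exactly. Their poses are not given: they have to be found in the camera images.
- beaker_centre (a point): centre (half-way up, on the axis) of the small loose clear glass beaker, 63 tall, 47 across near its base, 51 across the lip, about 45 g, open inside to 41 across and 61 deep. Its z axis runs from the closed bottom to the open mouth. It starts on its side in the cradle, mouth roughly to the robot's left (along the cradle's x axis) and 20 degrees below level
- beaker_mouth (a point): centre of the beaker's open mouth, in the plane of its rim (31 from beaker_centre along the beaker's z axis); same axes
- beaker: the beaker itself; its origin is the centre of its outer bottom face, z axis towards the mouth
- cradle: fixed draining cradle: steel drip tray 130 x 75 x 12 with two wire rails 6 thick, 34 apart, that carry the beaker and end in short upturned stops in front of its rim. Origin under the middle of the tray, on the bench; x axis along the rails, as the beaker's mouth points. The beaker's centre starts 72 above the origin, both its sides free for fingers; it lifts straight out
- dryer: fixed white drying unit, housing 150 x 270 x 28 high. Origin under its middle, on the bench; x axis roughly away from the robot, y to the left. The post stands at y = +80, the valve's axis at y = -80; a small gauge behind, between them, reaches 92 high
- seat (a point): seat of the drying post: on the post's axis, 39 above the bench, at the top of the four white ribs on a round steel flange (72 across) on which the beaker's rim must rest; z up. The steel post, 24 thick with a tapered tip, stands 46 high from here, so it goes up inside the inverted beaker with about 8 to spare all round
- wheel_centre (a point): centre of the bare metal valve handwheel (rim 101 over all), on its vertical axis, in the plane of the wheel; 104 above the bench when closed. It turns with the wheel: x axis from the centre to the knob; z up. The wheel rises on its thread by 2 per turn as it opens
- crank_knob: red revolving knob standing upright on the wheel's rim, 45 from the wheel's axis: 18 to 20 thick, 42 high, origin at its centre, 31 above the plane of the wheel. It spins freely on its own pin, so a gripper that pinches it from above can carry it round the axis on a circle of 45 radius without turning itself. Turning takes about 2 N here. Nothing within 150 stands higher
- valve_wheel (a joint): angle of the valve wheel in rad: 0 = closed, hard on its stop; it grows as the wheel is turned counter-clockwise seen from above (opening), 6.283 per turn, and runs to 25.1 (four turns). It starts between 2.5 and 8 (about 0.4 to 1.3 turns open) and stays where it is left
- wash_bottle: bystander: white wash bottle with a red cap, 62 x 95 x 197 high, at the back; origin at the centre of its underside
- jar_d: bystander: jar with an orange cap, 52 across, 65 high; origin at the centre of its underside
- vial_a: bystander: small vial with a black cap, 27 across, 60 high; origin at the centre of its underside
- alu_foil: bystander: white roll standing on end, 50 across, 102 high; origin at the centre of its underside
- copper_foil: bystander: copper-coloured roll standing on end, 62 across, 84 high; origin at the centre of its underside
- oil_bottle: bystander: yellow oil bottle with a red nozzle, 51 x 47 x 136 high, on the right; origin at the centre of its underside

How it is judged:
By the outcome, as a careful person would: the job done as asked, in the order asked, and still so for the second after the job is handed in, while the arm keeps its last pose, push and grip.
It also fails if it takes over 72 s, if anything falls off the work surface, if the arm or the gripper's body presses on something with over 40 N, if the wrist force passes 120 N, or if a joint passes its speed limit or range.

## Robot

A 6-joint arm with a two-finger parallel gripper is mounted at the origin on the work surface; the furniture and walls round the work are solid. World frame = base frame: x ahead of the robot, y to its left, z up, the work surface at z = 0. Lengths are in m, angles in rad, forces in N, time in s.
With the tool pointing down it reaches from about 0.35 to 0.85 m from the base axis. Payload 8.1 kg.
Tool frame: the origin (TCP) lies at the centre of the arm's flange, where the gripper is bolted on; the fingertips stand 173 mm ahead of it and the grasp point (between the pads) lies 155 mm ahead of it (robot.tip_reach is the distance from the TCP to the fingertips, in m); z points along the fingers, y is the line along which they close (so a half turn about z gives the same grasp; the last joint's range is limited). The gripper opens to 85 mm and grips with 20 to 120 N. Pads are 22 mm wide; open, the fingers measure 114 mm over their backs; the gripper's body (76 mm by 85 mm) begins 54 mm behind the grasp point. The pads swing forward as they close: fully open they stand 13 mm farther back than shut.
Start: joints at [1.026, 0.13, 1.488, -0, 1.523, -0.085], TCP at [0.266, 0.538, 0.405] pointing down, gripper open.
Joint ranges: [-2.96, 2.96], [-0.89, 2.26], [0.02, 2.5], [-1.34, 4.48], [0, 2.73], [-2.66, 2.66]. Speed limits (rad/s): [2.39, 2.39, 2.79, 3.14, 3.14, 3.14].

## Interface

Orientations are given as a unit quaternion [x, y, z, w].
In Python, from workcell import robot gives the robot as it stands.
- The arm moves only by the shell command python3 -m crank 'ROWS' [FORCE]. ROWS is JSON, a list of rows, each a list of 5 numbers: the opening in per cent of the stroke, from 0 (shut) to 100 (fully open), then the shift along the tool's x, y, z in m, then the turn about the tool's z in degrees. A call has exactly 8 rows; each row shifts and turns the commanded pose from where the row before left it, along the tool's axes as they then stand; what a row does not reach is not made up. A row lasts 1/10 s, in which the tool goes at most 50 mm and 8.59 degrees, less where a joint would pass 70% of its speed; a pose out of reach is approached as far as the arm can. A call with a gripper value outside its range is refused whole. The fingers move at their own pace and stop on an object; FORCE is the grip in N (left out, the last holds). Time passes only in rows, so rows that do not move let the fingers close, or fill a call up. It gives the time, the measured TCP pose, the force, the opening and the grip force at its end, in the units of the state.
- robot.get_state(): the state, without advancing time (a new reading comes with each control period).
- robot.grab_frame(name): name is "side" or "top" or "wrist"; returns a dict with "img" (384x512x3 uint8, red, green, blue), "intrinsics" (3x3 intrinsics, pixels), "R" (3x3) and "t" (3): a world point X has camera coordinates R X + t. Camera axes: x right, y down, z forward; pixel columns grow to the right and rows downward; lengths in m; the calibration is good to about 2 mm. A picture is of the moment at which its call begins. There is no depth.
- robot.sign_off(): hands the job in; it is judged then, once.
The state is a dict: "t": time; "joint_positions": joint angles; "qd": joint speeds; "joint_efforts": joint torques, N m; "eef_pos": TCP position; "orientation": TCP orientation; "contact_force": force on the tool from outside, world axes, zero at the start; "wrist_torque": the same for the moment, N m; "width": opening from 0.0 (shut) to 1.0 (fully open); "gripper_force": force on a finger pad.
Only numpy, scipy, OpenCV 4.12 (cv2) and the standard library are available. Lean on these libraries where they do the work, as an engineer would, in place of code of your own. Each camera call takes 0.05 s, during which the arm holds its last target. There are 200 camera calls.

## Working session

There is one attempt and no reset: what is moved stays moved. The work goes in short steps, Python scripts to look and compute and a shell command to move; the robot and the scene stay as the last step left them, time stands still between calls to the robot, and variables do not carry over. Pictures are saved under pics/ and viewed, at most 10 in all, crops included, and the job is handed in when it is done.

```bash
ls; mkdir -p pics; python3 - <<'E'
from workcell import robot
import cv2,numpy as np
print(robot.get_state())
for n in("side","top"):
    f=robot.grab_frame(n); cv2.imwrite(f"pics/{n}0.png",f["img"][:,:,::-1]); print(n,f["intrinsics"],f["R"],f["t"], -f["R"].T@f["t"])
    np.savez(f"pics/{n}0.npz",**f)
E
```

```text
pics
{'t': 0.0, 'joint_positions': array([ 1.02561742e+00,  1.31202739e-01,  1.48930605e+00, -2.43945209e-05,
        1.52298325e+00, -8.54288919e-02]), 'qd': array([-0.00028775,  0.00063136,  0.00108942,  0.0006826 , -0.00155221,
        0.00087436]), 'joint_efforts': array([ 2.15331987e-03, -5.69375753e+01, -5.00570655e+01, -3.74956908e-04,
        1.47185469e-02, -9.84151939e-05]), 'eef_pos': array([0.26611385, 0.53749984, 0.40360458]), 'orientation': array([ 2.27855141e-01,  9.73694579e-01, -9.06649034e-04, -2.82921412e-04]), 'contact_force': array([ 1.17521482, -0.19190636,  0.00630123]), 'wrist_torque': array([ 0.03210324, -0.01558979, -0.02949794]), 'gripper_force': 0.0, 'width': 0.9984110979178976}
side [[424.04622502   0.         252.1251531 ]
 [  0.         424.04622502 190.76154051]
 [  0.           0.           1.        ]] [[ 0.95325892 -0.30152928  0.01942997]
 [-0.14996478 -0.52796586 -0.83592022]
 [ 0.26231278  0.7939346  -0.54850694]] [-0.56567529  0.20371805  1.04730945] [ 0.29506289 -0.89450669  0.75573959]
top [[385.86876831   0.         247.26615669]
 [  0.         385.86876831 191.05565611]
 [  0.           0.           1.        ]] [[ 0.00546567 -0.99996982 -0.00552118]
 [-0.98342874 -0.00437456 -0.18124229]
 [ 0.18121267  0.00642029 -0.98342298]] [0.00874378 0.62693267 1.22390817] [0.39470815 0.00362822 1.3172944 ]
```

View pics/side0.png

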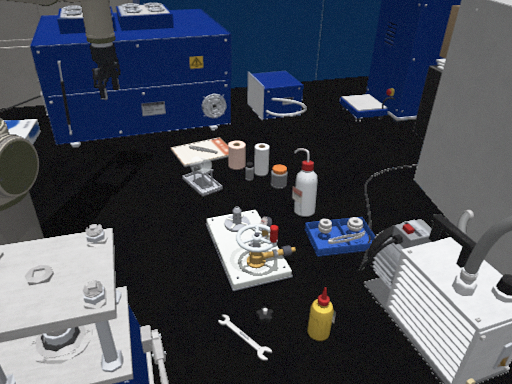

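View pics/top0.png

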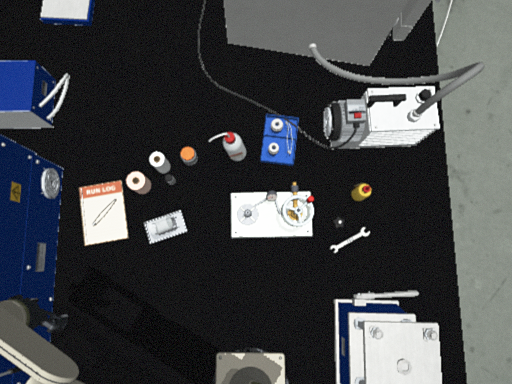

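```bash
cat > h.py <<'E'
import numpy as np,cv2
def ld(n): return dict(np.load(f"pics/{n}.npz"))
def plane(f,uv,z):
    d=f["R"].T@np.linalg.solve(f["intrinsics"],[uv[0],uv[1],1.]); c=-f["R"].T@f["t"]
    return c+d*(z-c[2])/d[2]
def proj(f,X):
    p=f["intrinsics"]@(f["R"]@np.asarray(X,float)+f["t"]); return p[:2]/p[2]
def tri(fs,uvs):
    A=[];b=[]
    for f,uv in zip(fs,uvs):
        P=f["intrinsics"]@np.c_[f["R"],f["t"]]
        for i in(0,1):
            r=uv[i]*P[2]-P[i]; A.append(r[:3]); b.append(-r[3])
    return np.linalg.lstsq(np.array(A),np.array(b),rcond=None)[0]
def red(f,box):
    x0,y0,x1,y1=box; i=f["img"].astype(int); m=np.zeros(i.shape[:2],bool)
    m[y0:y1,x0:x1]=((i[...,0]>110)&(i[...,1]<70)&(i[...,2]<70))[y0:y1,x0:x1]
    v,u=np.nonzero(m); return np.array([u.mean(),v.mean()]),(u.min(),u.max(),v.min(),v.max()),len(u)
E
python3 - <<'E'
from h import *
t,s=ld("top0"),ld("side0")
def crop(f,b,k,n):
    x0,y0,x1,y1=b; return cv2.imwrite(n,cv2.resize(f["img"][y0:y1,x0:x1,::-1],None,fx=k,fy=k,interpolation=cv2.INTER_CUBIC))
a=cv2.resize(t["img"][185:250,140:325],None,fx=4,fy=4,interpolation=2)
b=cv2.resize(s["img"][140:205,165:240],None,fx=4,fy=4,interpolation=2)
c=cv2.resize(s["img"][200:280,205:300],None,fx=4,fy=4,interpolation=2)
W=np.zeros((590,740,3),np.uint8); W[:260,:740]=a; W[265:525,:300]=b; W[265:585,305:685]=c
cv2.imwrite("pics/crops.png",W[:,:,::-1])
for nm,b,z in(("housing",(225,185,318,245),.028),("tray",(138,205,192,248),.012)):
    g=t["img"].min(2); m=np.zeros_like(g); x0,y0,x1,y1=b
    m[y0:y1,x0:x1]=(g[y0:y1,x0:x1]>(150 if nm=="housing" else 60))
    cs=max(cv2.findContours(m,0,2)[0],key=cv2.contourArea)
    r=cv2.minAreaRect(cs); P=np.array([plane(t,p,z) for p in cv2.boxPoints(r)])
    print(nm,r,P[:,:2].round(4).tolist(),np.linalg.norm(np.diff(P,axis=0),axis=1),P.mean(0))
kt=red(t,(300,185,325,210)); ks=red(s,(260,215,290,250)); print(kt,ks,tri([t,s],[kt[0],ks[0]]))
E
```

```text
housing ((271.8697204589844, 213.96539306640625), (44.770111083984375, 82.50438690185547), 88.93909454345703) [[0.6276, 0.0699], [0.6341, -0.2101], [0.4828, -0.209], [0.4763, 0.0652]] [0.28010956 0.15130985 0.27424737] [ 0.55518639 -0.07099975  0.028     ]
tray ((165.0, 226.50001525878906), (23.717084884643555, 40.79338073730469), 71.56505584716797) [[0.5278, 0.3693], [0.5726, 0.2394], [0.4961, 0.2112], [0.4522, 0.3399]] [0.13739871 0.08152265 0.13595217] [0.51220471 0.28997643 0.012     ]
(array([310.40909091, 198.95454545]), (np.int64(307), np.int64(313), np.int64(196), np.int64(201)), 22) (array([273.58695652, 228.2826087 ]), (np.int64(270), np.int64(277), np.int64(225), np.int64(240)), 46) [ 0.58517642 -0.18190411  0.15068848]
```

View pics/crops.png

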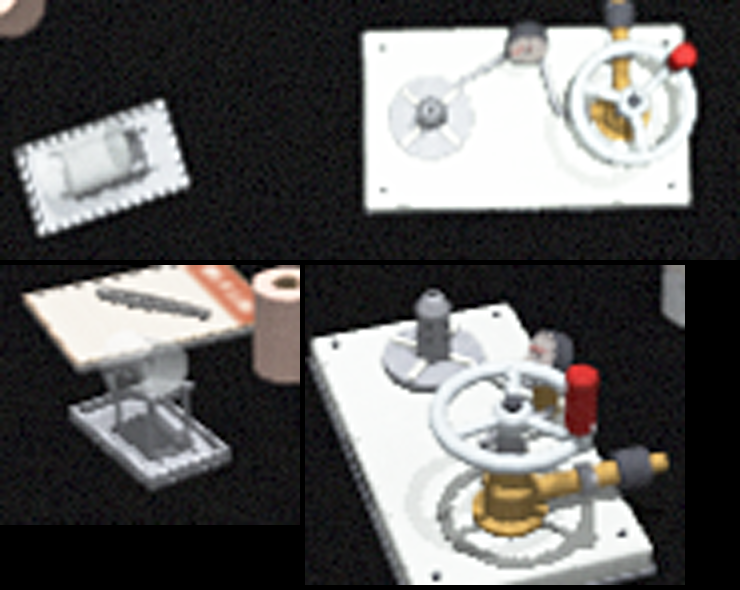

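```bash
cat >> h.py <<'E'
from scipy.spatial.transform import Rotation as Ro
def goto(xyz,yaw=None):
    "print the tool-frame shift to TCP xyz and turn so tool x points along world yaw (deg)"
    from workcell import robot
    s=robot.get_state(); M=Ro.from_quat(s["orientation"]).as_matrix()
    cur=np.degrees(np.arctan2(M[1,0],M[0,0]))
    print("t",s["t"],"pos",s["eef_pos"].round(4),"yaw",cur.round(2),"F",s["contact_force"].round(1),"w",round(s["width"],3),"g",s["gripper_force"])
    d=np.array(xyz)-s["eef_pos"]; print("shift now-axes mm",(1000*M.T@d).round(1))
    if yaw is not None:
        dt=(cur-yaw+180)%360-180; c,q=np.cos(np.radians(yaw)),np.sin(np.radians(yaw))
        N=np.array([[c,q,0],[q,-c,0],[0,0,-1]]); print("turn deg",round(dt,2),"shift after-turn axes mm",(1000*N.T@d).round(1))
E
python3 - <<'E'
from h import *
t,s=ld("top0"),ld("side0")
px=lambda x,y:(140+(x+.5)/4-.5,185+(y+.5)/4-.5)
sx=lambda x,y:(205+(x-305)/4,200+(y-265)/4)
C=np.array([plane(t,px(*p),.028) for p in((363,32),(683,27),(690,205),(367,211))]); print(C[:,:2].round(4),C.mean(0))
print("posttip",plane(t,px(431,110),.085),tri([t,s],[px(431,110),sx(432,294)]),"flange",plane(t,px(431,117),.037))
print("wheel",plane(t,px(634,101),.107),tri([t,s],[px(634,101),sx(513,403)]))
k=plane(t,px(684,54),.158);print("knobtop",k, tri([t,s],[px(684,54),sx(582,372)]))
print("rim",[plane(t,px(*p),.107) for p in((563,103),(695,103),(632,42),(632,163))])
T=np.array([plane(t,px(*p),.012) for p in((15,148),(163,99),(189,184),(41,236))]); print("tray",T[:,:2].round(4),T.mean(0))
print("beaker",plane(t,px(103,160),.072))
goto([.513,.288,.39],109)
E
```

```text
[[ 0.6266  0.0694]
 [ 0.6321 -0.2022]
 [ 0.4818 -0.2043]
 [ 0.4755  0.064 ]] [ 0.55399557 -0.06827002  0.028     ]
posttip [0.55290286 0.01094686 0.085     ] [0.5520965  0.01112442 0.08405521] flange [0.55318508 0.0112001  0.037     ]
wheel [ 0.55799581 -0.14944879  0.107     ] [ 0.55674512 -0.14861647  0.11270956]
knobtop [ 0.58731913 -0.18165793  0.158     ] [ 0.58680909 -0.18189771  0.1548373 ]
rim [array([ 0.5561393 , -0.09339259,  0.107     ]), array([ 0.55663204, -0.19753243,  0.107     ]), array([ 0.60527637, -0.14872978,  0.107     ]), array([ 0.50900171, -0.14698054,  0.107     ])]
tray [[0.5281 0.3643]
 [0.5706 0.2401]
 [0.4984 0.2155]
 [0.4542 0.3384]] [0.51282365 0.28957967 0.012     ]
beaker [0.51261906 0.27596416 0.072     ]
t 0.1 pos [0.2661 0.5375 0.4037] yaw 153.66 F [0.3 0.1 0.1] w 0.997 g 0.0
shift now-axes mm [-332.  -114.    13.9]
turn deg 44.66 shift after-turn axes mm [-316.3  152.2   13.7]
```

```bash
python3 -m crank '[[100,0,0,0,7.5],[100,0,0,0,7.5],[100,0,0,0,7.5],[100,0,0,0,7.5],[100,0,0,0,7.5],[100,0,0,0,7.1],[100,-0.036,0.018,0,0],[100,-0.04,0.019,0,0]]' 30
python3 -m crank '[[100,-0.04,0.019,0,0],[100,-0.04,0.019,0,0],[100,-0.04,0.019,0,0],[100,-0.04,0.019,0,0],[100,-0.04,0.019,0,0],[100,-0.04,0.019,0.013,0],[100,0,0,0,0],[100,0,0,0,0]]'
python3 - <<'E'
from h import *
from workcell import robot
goto([.513,.2895,.39],109)
f=robot.grab_frame("wrist"); np.savez("pics/w1.npz",**f); print(proj(f,[.513,.2895,.072]),-f["R"].T@f["t"],f["R"])
cv2.imwrite("pics/w1.png",f["img"][:,:,::-1])
E
```

```text
t: 0.9
eef_pos: [0.3256, 0.4779, 0.404]
orientation: [0.579, 0.815, -0.0, -0.0]
contact_force: [0.2, -0.2, -0.4]
width: 1.0
gripper_force: 0.0
t: 1.7
eef_pos: [0.5126, 0.2872, 0.3905]
orientation: [0.581, 0.814, -0.001, -0.001]
contact_force: [0.3, 0.1, 1.0]
width: 1.0
gripper_force: 0.0
t 1.7 pos [0.5126 0.2872 0.3905] yaw 108.91 F [0.3 0.1 1. ] w 1.0 g 0.0
shift now-axes mm [2.  1.1 0.5]
turn deg -0.09 shift after-turn axes mm [2.  1.1 0.5]
[260.60655586 184.4093814 ] [0.48852062 0.35617017 0.35925741] [[ 0.94599862  0.32415803 -0.00286155]
 [ 0.31101602 -0.90508612  0.28997957]
 [ 0.09140926 -0.27521026 -0.95702856]]
```

View pics/w1.png

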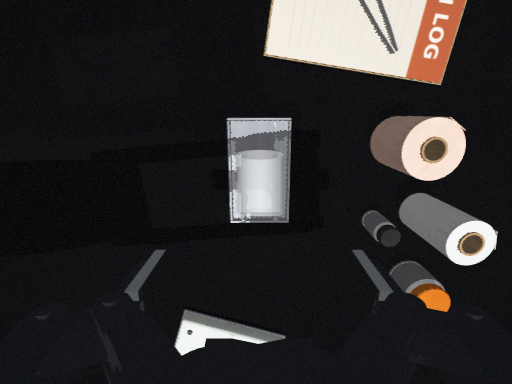

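```bash
python3 -m crank '[[100,0.002,0.002,0.03,0],[100,0,0,0.04,0],[100,0,0,0.04,0],[100,0,0,0.03,0],[100,0,0,0.018,0],[100,0,0,0.01,0],[100,0,0,0,0],[60,0,0,0,0]]' 30
python3 -m crank '[[40,0,0,0,0],[30,0,0,0,0],[30,0,0,0,0],[30,0,0,0,0],[30,0,0,0,0],[30,0,0,0,0],[30,0,0,0,0],[30,0,0,0,0]]' 30
```

```text
t: 2.55
eef_pos: [0.5135, 0.2917, 0.225]
orientation: [0.58, 0.815, 0.001, 0.0]
contact_force: [0.0, -0.4, 0.3]
width: 0.857
gripper_force: 0.0
t: 3.35
eef_pos: [0.5123, 0.2908, 0.2252]
orientation: [0.58, 0.814, -0.001, -0.001]
contact_force: [-15.2, -4.4, 13.4]
width: 0.563
gripper_force: 29.3
```

```bash
python3 -m crank '[[30,0,0,-0.005,0],[30,0,0,-0.01,0],[30,0,0,-0.02,0],[30,0,0,-0.02,0],[30,0,0,-0.02,0],[30,0,0,-0.015,6],[30,0,0,0,6],[30,0,0,0,6]]' 30
python3 - <<'E'
from h import *
goto([.5525,.0475,.30],91)
E
```

```text
t: 4.15
eef_pos: [0.5141, 0.2911, 0.3163]
orientation: [0.702, 0.712, 0.002, 0.001]
contact_force: [-0.2, -0.6, -1.1]
width: 0.563
gripper_force: 31.0
t 4.15 pos [0.5141 0.2911 0.3163] yaw 90.8 F [-0.2 -0.6 -1.1] w 0.563 g 31.044934491656022
shift now-axes mm [-244.1   34.9   16. ]
turn deg -0.2 shift after-turn axes mm [-244.2   34.1   16.3]
```

```bash
python3 -m crank '[[30,-0.03,0.005,0,0],[30,-0.045,0.006,0,0],[30,-0.045,0.006,0,0],[30,-0.045,0.006,0,0],[30,-0.045,0.006,0.005,0],[30,-0.034,0.006,0.011,0],[30,0,0,0,0],[30,0,0,0,0]]' 30
python3 - <<'E'
from h import *
from workcell import robot
goto([.5525,.0475,.275],91)
W=[]
for n in("side","wrist"):
    f=robot.grab_frame(n); np.savez(f"pics/{n}2.npz",**f)
    p=proj(f,[.5525,.0475,.147]); q=proj(f,[.5525,.0111,.085]); print(n,p,q,f["img"].shape)
    if n=="side": x,y=(p+q)/2; x=int(x)-50;y=int(y)-50; W.append(cv2.resize(f["img"][y:y+100,x:x+100],(400,400),interpolation=2)); print(x,y)
    else: W.append(cv2.resize(f["img"],(400,300))); 
W[1]=np.vstack([W[1],np.zeros((100,400,3),np.uint8)])
cv2.imwrite("pics/c2.png",np.hstack(W)[:,:,::-1])
E
```

```text
t: 4.95
eef_pos: [0.5532, 0.0467, 0.2985]
orientation: [0.701, 0.713, 0.0, 0.0]
contact_force: [1.3, -1.1, -0.7]
width: 0.562
gripper_force: 31.1
t 4.95 pos [0.5532 0.0467 0.2985] yaw 90.92 F [ 1.3 -1.1 -0.7] w 0.562 g 31.083759947359795
shift now-axes mm [ 0.8 -0.7 23.5]
turn deg -0.08 shift after-turn axes mm [ 0.8 -0.7 23.5]
side [233.50543367 180.76429945] [237.17692879 206.90492223] (384, 512, 3)
185 143
wrist [256.73793955 273.91495518] [256.29614584 272.38751108] (384, 512, 3)
```

View pics/c2.png

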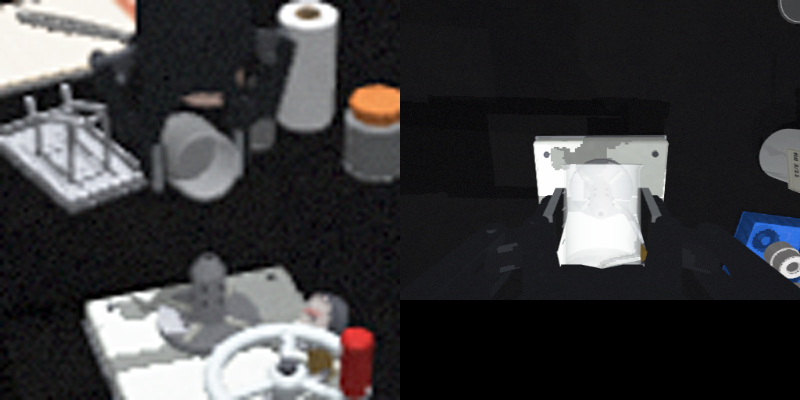

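```bash
python3 -m crank '[[30,0.001,-0.001,0.015,0],[30,0,0,0.015,0],[30,0,0,0.01,0],[30,0,0,0.005,0],[30,0,0,0.003,0],[30,0,0,0.003,0],[30,0,0,0.003,0],[30,0,0,0,0]]' 25
python3 -m crank '[[30,0,0,0.003,0],[30,0,0,0.003,0],[30,0,0,0.003,0],[30,0,0,0.003,0],[30,0,0,0,0],[30,0,0,0,0],[30,0,0,0,0],[30,0,0,0,0]]' 25
python3 - <<'E'
from h import *
from workcell import robot
goto([.5525,.0475,.226],91)
f=robot.grab_frame("side"); np.savez(f"pics/side3.npz",**f)
cv2.imwrite("pics/c3.png",cv2.resize(f["img"][153:243,180:300],None,fx=5,fy=5,interpolation=2)[:,:,::-1])
E
```

```text
t: 5.85
eef_pos: [0.5517, 0.0492, 0.2437]
orientation: [0.7, 0.714, 0.0, -0.001]
contact_force: [-4.5, 4.4, 4.4]
width: 0.561
gripper_force: 32.5
t: 6.65
eef_pos: [0.552, 0.0486, 0.2318]
orientation: [0.701, 0.714, 0.0, 0.0]
contact_force: [1.3, 3.0, 1.8]
width: 0.56
gripper_force: 32.2
t 6.65 pos [0.552  0.0486 0.2318] yaw 91.06 F [1.3 3.  1.8] w 0.56 g 32.20684601197718
shift now-axes mm [-1.1  0.4  5.8]
turn deg 0.06 shift after-turn axes mm [-1.1  0.4  5.8]
```

View pics/c3.png

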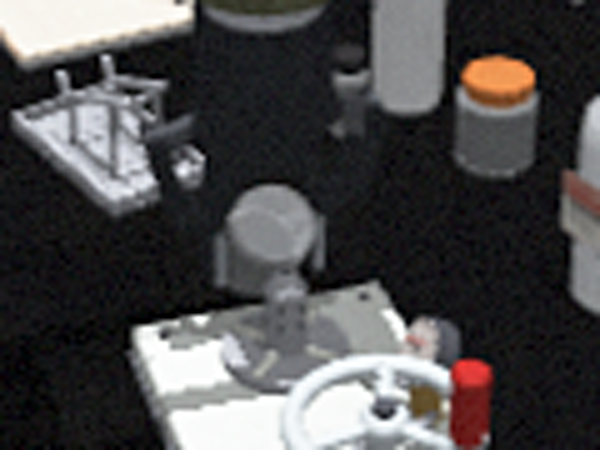

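```bash
python3 -m crank '[[30,0,0,0.002,0],[30,-0.001,0,0.001,0],[30,-0.0015,0,0,0],[30,-0.0015,0,0,0],[30,-0.0015,0,0,0],[30,-0.0015,0,0,0],[30,-0.0015,0,0,0],[30,0,0,0,0]]' 25
python3 - <<'E'
from h import *
from workcell import robot
goto([.5525,.0475,.23],91)
f=robot.grab_frame("side"); np.savez(f"pics/side4.npz",**f)
cv2.imwrite("pics/c4.png",cv2.resize(f["img"][183:223,210:260],None,fx=8,fy=8,interpolation=2)[:,:,::-1])
E
```

```text
t: 7.5
eef_pos: [0.5512, 0.0418, 0.2276]
orientation: [0.7, 0.714, 0.0, -0.002]
contact_force: [-0.3, 15.2, -0.6]
width: 0.566
gripper_force: 27.6
t 7.5 pos [0.5512 0.0418 0.2276] yaw 91.09 F [-0.3 15.2 -0.6] w 0.566 g 27.641104679132695
shift now-axes mm [ 5.7  1.5 -2.4]
turn deg 0.09 shift after-turn axes mm [ 5.7  1.4 -2.4]
```

View pics/c4.png

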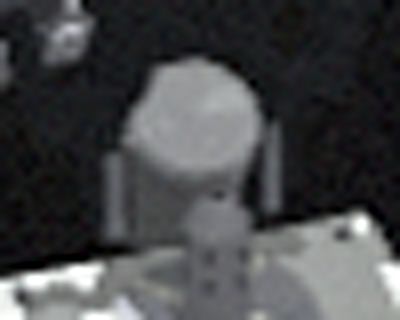

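```bash
python3 -m crank '[[30,0.003,0,-0.01,0],[30,0.02,-0.01,-0.01,0],[30,0.03,-0.02,0,0],[30,0.025,-0.02,0.01,0],[30,0.003,0,0.02,0],[30,0,0,0.014,0],[30,0,0,0,0],[30,0,0,0,0]]' 25
python3 - <<'E'
from h import *
goto([.5,.12,.2],91)
E
```

```text
t: 8.35
eef_pos: [0.5008, 0.1194, 0.2046]
orientation: [0.701, 0.713, -0.001, -0.0]
contact_force: [0.6, -0.2, -0.3]
width: 0.562
gripper_force: 27.8
t 8.35 pos [0.5008 0.1194 0.2046] yaw 91.01 F [ 0.6 -0.2 -0.3] w 0.562 g 27.769561811437597
shift now-axes mm [ 0.6 -0.7  4.6]
turn deg 0.01 shift after-turn axes mm [ 0.6 -0.7  4.6]
```

```bash
python3 -m crank '[[30,0,0,0.006,0],[30,0.001,0,0.004,0],[30,0.002,0,0.002,0],[30,0.003,0,0.001,0],[30,0.003,0,0.001,0],[30,0.003,0,0.001,0],[30,0,0,0,0],[30,0,0,0,0]]' 25
python3 -m crank '[[30,0.003,0,0.001,0],[30,0.003,0,0.001,0],[30,0.003,0,0.001,0],[30,0.002,0,0.001,0],[30,0.001,0,0,0],[30,0,0,0,0],[30,0,0,0,0],[30,0,0,0,0]]' 25
```

```text
t: 9.15
eef_pos: [0.5003, 0.1323, 0.1897]
orientation: [0.7, 0.714, -0.0, 0.0]
contact_force: [0.5, 0.4, -0.7]
width: 0.564
gripper_force: 27.8
t: 9.95
eef_pos: [0.5008, 0.1441, 0.1867]
orientation: [0.701, 0.714, 0.001, 0.001]
contact_force: [-0.3, -2.1, 6.1]
width: 0.559
gripper_force: 32.4
```

```bash
python3 -m crank '[[30,0.002,0,0.001,0],[30,0.002,0,0.001,0],[30,0.002,0,0.001,0],[30,0,0,0,0],[30,0,0,0,0],[30,0,0,0,0],[30,0,0,0,0],[30,0,0,0,0]]' 25
python3 - <<'E'
from h import *
from workcell import robot
goto([.5525,.0111,.3],91)
W=[]
for n in ("side","wrist"):
    f=robot.grab_frame(n); np.savez(f"pics/{n}5.npz",**f)
    p=proj(f,[.5,.148,.032]); print(p)
    x,y=int(p[0])-25,int(p[1])-25
    if n=="wrist": x-=35;y-=35
    m=50 if n=="side" else 120
    W.append(cv2.resize(f["img"][max(y,0):y+m,x:x+m],(400,400),interpolation=2))
cv2.imwrite("pics/c5.png",np.hstack(W)[:,:,::-1])
E
```

```text
t: 10.75
eef_pos: [0.5009, 0.1501, 0.1839]
orientation: [0.701, 0.714, 0.001, 0.001]
contact_force: [-0.1, -2.9, 5.6]
width: 0.559
gripper_force: 35.7
t 10.75 pos [0.5009 0.1501 0.1839] yaw 91.05 F [-0.1 -2.9  5.6] w 0.559 g 35.722653414959495
shift now-axes mm [-139.9   49.3 -115.9]
turn deg 0.05 shift after-turn axes mm [-139.8   49.2 -116.1]
[207.99278529 198.67159861]
[255.72182769 277.03200305]
```

View pics/c5.png

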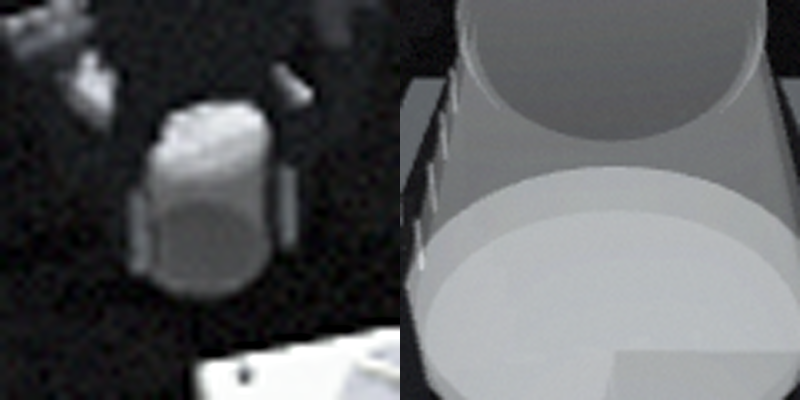

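```bash
python3 - <<'E'
from h import *
f=ld("wrist5"); print(f["intrinsics"][0,0],-f["R"].T@f["t"])
yaw=np.radians(91.05); ex=np.array([np.cos(yaw),np.sin(yaw),0]); ez=np.array([0,0,1.])
for dz in(0,.004):
  for th in(-10,0,5,10,15,20,30):
    c=np.cos(np.radians(th));s=np.sin(np.radians(th)); a=s*ex-c*ez; p=c*ex+s*ez   # p: +x side
    P=np.array([.5009,.1501,0]); 
    # centre height so that lowest rim edge on bench
    P[2]=.0315*c+.0255*abs(s)
    P=P+dz*a
    print(dz,th,"pivot z",P[2].round(4),"bottom+x outer",proj(f,P-.0315*a+.0235*p).round(0),"mouth-x inner",proj(f,P+.0315*a-.0205*p).round(0), "halfwidth mouth",proj(f,P+.0315*a+.0205*np.cross(ex,ez)).round(0))
E
```

```text
289.92323882518656 [0.49958785 0.22299735 0.15263401]
0 -10 pivot z 0.0354 bottom+x outer [258. 247.] mouth-x inner [258. 290.] halfwidth mouth [294. 256.]
0 0 pivot z 0.0315 bottom+x outer [258. 261.] mouth-x inner [258. 275.] halfwidth mouth [293. 244.]
0 5 pivot z 0.0336 bottom+x outer [258. 274.] mouth-x inner [258. 271.] halfwidth mouth [294. 241.]
0 10 pivot z 0.0354 bottom+x outer [258. 288.] mouth-x inner [258. 267.] halfwidth mouth [295. 238.]
0 15 pivot z 0.037 bottom+x outer [258. 302.] mouth-x inner [258. 263.] halfwidth mouth [295. 235.]
0 20 pivot z 0.0383 bottom+x outer [258. 316.] mouth-x inner [258. 258.] halfwidth mouth [296. 232.]
0 30 pivot z 0.04 bottom+x outer [258. 341.] mouth-x inner [258. 249.] halfwidth mouth [297. 227.]
0.004 -10 pivot z 0.0315 bottom+x outer [258. 244.] mouth-x inner [258. 287.] halfwidth mouth [293. 254.]
0.004 0 pivot z 0.0275 bottom+x outer [258. 255.] mouth-x inner [258. 271.] halfwidth mouth [292. 241.]
0.004 5 pivot z 0.0296 bottom+x outer [258. 267.] mouth-x inner [258. 267.] halfwidth mouth [293. 237.]
0.004 10 pivot z 0.0315 bottom+x outer [258. 280.] mouth-x inner [258. 263.] halfwidth mouth [294. 234.]
0.004 15 pivot z 0.0332 bottom+x outer [258. 292.] mouth-x inner [258. 258.] halfwidth mouth [294. 231.]
0.004 20 pivot z 0.0346 bottom+x outer [258. 305.] mouth-x inner [258. 253.] halfwidth mouth [295. 227.]
0.004 30 pivot z 0.0366 bottom+x outer [258. 328.] mouth-x inner [258. 243.] halfwidth mouth [296. 221.]
```

```bash
python3 -m crank '[[30,0.002,0,0.001,0],[30,0.002,0,0.001,0],[30,0,0,0,0],[30,0,0,0,0],[30,0,0,0,0],[30,0,0,0,0],[30,0,0,0,0],[30,0,0,0,0]]' 25
python3 -m crank '[[30,0.001,0,0.001,0],[30,0.001,0,0,0],[30,0,0,0,0],[30,0,0,0,0],[30,0,0,0,0],[30,0,0,0,0],[30,0,0,0,0],[30,0,0,0,0]]' 25
```

```text
t: 11.65
eef_pos: [0.501, 0.154, 0.1821]
orientation: [0.701, 0.714, 0.001, 0.001]
contact_force: [0.3, -3.0, 6.9]
width: 0.562
gripper_force: 37.8
t: 12.45
eef_pos: [0.501, 0.156, 0.1812]
orientation: [0.701, 0.714, 0.001, 0.001]
contact_force: [0.4, -3.1, 7.7]
width: 0.562
gripper_force: 38.5
```

```bash
python3 -m crank '[[30,0.001,0,0.001,0],[30,0.001,0,0,0],[30,0,0,0,0],[30,0,0,0,0],[30,0,0,0,0],[30,0,0,0,0],[30,0,0,0,0],[30,0,0,0,0]]' 25
python3 - <<'E'
from h import *
from workcell import robot
f=robot.grab_frame("wrist"); np.savez("pics/wrist6.npz",**f); goto([.5525,.0111,.3],91)
col=f["img"][190:384,250:267].mean((1,2)); 
d=np.diff(cv2.GaussianBlur(col.reshape(-1,1),(1,5),0).ravel()); i=np.argsort(-abs(d))[:14]; print(sorted((190+int(k),round(d[k],1)) for k in i))
g=ld("wrist5")["img"][190:384,250:267].mean((1,2)); d=np.diff(cv2.GaussianBlur(g.reshape(-1,1),(1,5),0).ravel()); i=np.argsort(-abs(d))[:14]; print(sorted((190+int(k),round(d[k],1)) for k in i))
E
```

```text
t: 13.25
eef_pos: [0.501, 0.1579, 0.1802]
orientation: [0.701, 0.714, 0.001, 0.001]
contact_force: [0.1, -4.6, 8.6]
width: 0.564
gripper_force: 39.1
t 13.3 pos [0.5011 0.1579 0.1802] yaw 91.05 F [ 0.3 -4.   8. ] w 0.561 g 39.13162842986367
shift now-axes mm [-147.8   49.1 -119.5]
turn deg 0.05 shift after-turn axes mm [-147.7   48.9 -119.8]
[(240, np.float64(14.0)), (241, np.float64(21.4)), (242, np.float64(15.8)), (243, np.float64(5.4)), (253, np.float64(7.8)), (254, np.float64(8.0)), (267, np.float64(4.9)), (268, np.float64(6.8)), (269, np.float64(5.0)), (340, np.float64(-12.0)), (341, np.float64(-31.2)), (342, np.float64(-43.0)), (343, np.float64(-32.8)), (344, np.float64(-13.1))]
[(257, np.float64(6.3)), (258, np.float64(9.6)), (259, np.float64(7.4)), (265, np.float64(12.2)), (266, np.float64(19.1)), (267, np.float64(14.2)), (268, np.float64(4.8)), (279, np.float64(3.5)), (280, np.float64(3.5)), (340, np.float64(-13.4)), (341, np.float64(-34.5)), (342, np.float64(-47.7)), (343, np.float64(-36.2)), (344, np.float64(-14.3))]
```

```bash
cat > fit.py <<'E'
from h import *
from scipy.optimize import fsolve
def fit(n,xy,b,m,yaw=91.05,inner=None):
    f=ld(n); y=np.radians(yaw); ex=np.array([np.cos(y),np.sin(y),0]); ez=np.array([0,0,1.])
    def pts(v):
        th,dx=v; c,s=np.cos(th),np.sin(th); a=s*ex-c*ez; p=c*ex+s*ez
        P=np.array([*xy,.0315*c+.0255*abs(s)])+dx*ex
        return [proj(f,P-.0315*a+.0235*p)[1],proj(f,P+.0315*a-.0205*p)[1],proj(f,P-.0295*a+.0205*p)[1]]
    r=fsolve(lambda v:np.array(pts(v)[:2])-[b,m],[0,0]); print(n,"theta",np.degrees(r[0]).round(1),"dx mm",(r[1]*1e3).round(1),np.round(pts(r),0))
E
python3 -c "
from fit import *
fit('wrist5',(.5009,.1501),266.5,258.5)
fit('wrist6',(.5011,.1579),241.5,268.5)"
```

```text
wrist5 theta 8.4 dx mm 6.4 [267. 258. 270.]
wrist6 theta -1.7 dx mm 8.2 [241. 268. 247.]
```

```bash
python3 -m crank '[[62,0,0,0,0],[70,0,0,0,0],[80,0,0,0,0],[80,0,0,0,0],[80,0,0,0,0],[80,0,0,-0.002,0],[80,0,0,-0.003,0],[80,0,0,0,0]]' 25
cat >> fit.py <<'E'
def edges(n):
    col=ld(n)["img"][190:335,250:267].mean((1,2)); d=np.diff(cv2.GaussianBlur(col.reshape(-1,1),(1,5),0).ravel())
    i=[k for k in range(1,len(d)-1) if abs(d[k])>1.5 and abs(d[k])>=max(abs(d[k-1]),abs(d[k+1]))]; print([(190+k,round(float(d[k]),1)) for k in i])
E
python3 - <<'E'
from fit import *
from workcell import robot
f=robot.grab_frame("wrist"); np.savez("pics/wrist7.npz",**f); goto([.5525,.0111,.3],91); edges("wrist6"); edges("wrist7")
E
```

```text
t: 14.1
eef_pos: [0.5001, 0.1582, 0.1843]
orientation: [0.701, 0.714, 0.0, 0.0]
contact_force: [-0.1, 0.2, -0.5]
width: 0.799
gripper_force: 0.0
t 14.15 pos [0.5001 0.1581 0.1841] yaw 91.06 F [ 0.3  0.6 -0.4] w 0.803 g 0.0
shift now-axes mm [-148.    49.8 -115.8]
turn deg 0.06 shift after-turn axes mm [-147.9   49.9 -115.9]
[(191, -3.0), (241, 21.4), (254, 8.0), (268, 6.8), (305, -3.3)]
[(229, 20.8), (241, 9.6), (264, 7.4), (268, -1.7), (292, -2.1)]
```

```bash
python3 - <<'E'
from fit import *
f=ld("wrist7"); y=np.radians(91.06); ex=np.array([np.cos(y),np.sin(y),0])
for dx in(.004,.006,.008,.01,.012,.014):
    P=np.array([.5001,.1581,0])+dx*ex
    q=lambda r,z:proj(f,P+r*ex+[0,0,z])[1].round(1)
    print(dx,"bot+x",q(.0235,.063),"inner bot+x",q(.0205,.061),q(.0205,.063),"mouth in -x",q(-.0205,0),"mouth out -x",q(-.0255,0),"-x bottom",q(-.0235,.063))
fit("wrist7",(.5001,.1581),229.5,264.5)
W=cv2.resize(f["img"][140:384,130:390],None,fx=2.4,fy=2.4,interpolation=2); cv2.imwrite("pics/c7.png",W[:,:,::-1])
E
```

```text
0.004 bot+x 250.4 inner bot+x 255.5 258.2 mouth in -x 268.9 mouth out -x 276.3 -x bottom 359.6
0.006 bot+x 245.1 inner bot+x 250.4 253.0 mouth in -x 265.9 mouth out -x 273.3 -x bottom 355.5
0.008 bot+x 239.7 inner bot+x 245.2 247.7 mouth in -x 262.9 mouth out -x 270.4 -x bottom 351.4
0.01 bot+x 234.2 inner bot+x 239.9 242.4 mouth in -x 259.8 mouth out -x 267.4 -x bottom 347.2
0.012 bot+x 228.7 inner bot+x 234.6 237.0 mouth in -x 256.8 mouth out -x 264.4 -x bottom 342.9
0.014 bot+x 223.2 inner bot+x 229.2 231.5 mouth in -x 253.7 mouth out -x 261.4 -x bottom 338.6
wrist7 theta -3.1 dx mm 10.0 [229. 264. 236.]
```

View pics/c7.png

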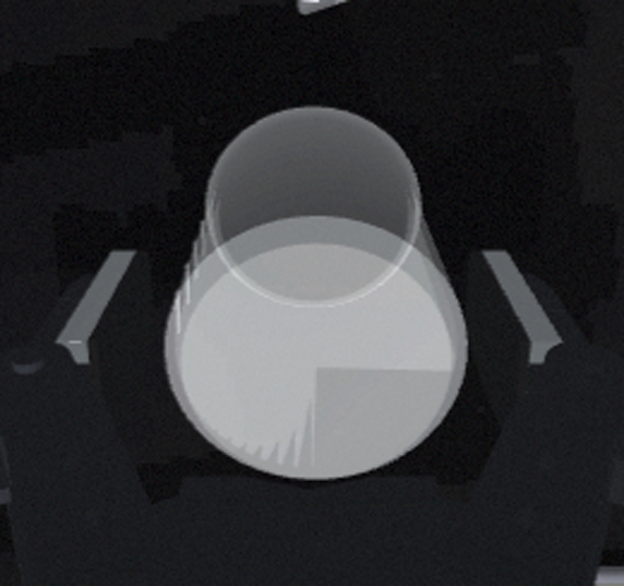

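```bash
python3 -m crank '[[80,0.004,0,-0.002,0],[80,0.004,0.001,-0.002,0],[80,0.0035,0,0,0],[80,0,0,0,0],[60,0,0,0,0],[30,0,0,0,0],[30,0,0,0,0],[30,0,0,0,0]]' 25
python3 -m crank '[[30,0,0,0,0],[30,0,0,0,0],[30,0,0,0,0],[30,0,0,-0.005,0],[30,0,0,-0.02,0],[30,0,0,-0.03,0],[30,0,0,-0.03,0],[30,0,0,-0.03,0]]' 25
python3 - <<'E'
from fit import *
from workcell import robot
goto([.5525,.0111,.30],91)
f=robot.grab_frame("wrist"); np.savez("pics/wrist8.npz",**f); edges("wrist8")
i=f["img"][200:384,120:400].min(2).astype(float); m=(i>75).astype(np.uint8); c=max(cv2.findContours(m,0,2)[0],key=cv2.contourArea); x,y,w,h=cv2.boundingRect(c); print("bbox",x+120,y+200,w,h)
s=robot.get_state(); y=np.radians(91); ex=np.array([np.cos(y),np.sin(y),0]); g=s["eef_pos"]+[0,0,-.1528+.0265-.004]
for dx in(-.002,0,.002): print(dx,[proj(f,g+(dx+r)*ex)[1].round(1) for r in(.0235,-.0235)],proj(f,g))
E
```

```text
t: 14.95
eef_pos: [0.5005, 0.1696, 0.1878]
orientation: [0.701, 0.714, -0.0, -0.0]
contact_force: [-1.8, 1.2, 4.7]
width: 0.564
gripper_force: 25.4
t: 15.75
eef_pos: [0.5005, 0.1694, 0.3037]
orientation: [0.701, 0.714, -0.0, 0.0]
contact_force: [0.8, -0.1, -0.1]
width: 0.562
gripper_force: 26.1
t 15.75 pos [0.5005 0.1694 0.3037] yaw 91.05 F [ 0.8 -0.1 -0.1] w 0.562 g 26.12736462315297
shift now-axes mm [-159.2   49.1    3.8]
turn deg 0.05 shift after-turn axes mm [-159.2   49.2    3.7]
[(202, 32.6), (205, -4.1), (254, 21.5), (265, 9.5), (278, 6.0), (286, 11.5), (298, 6.6), (311, -2.0)]
bbox 199 203 120 141
-0.002 [np.float64(260.5), np.float64(364.4)] [263.35851432 311.22313281]
0 [np.float64(255.4), np.float64(360.5)] [263.35851432 311.22313281]
0.002 [np.float64(250.3), np.float64(356.5)] [263.35851432 311.22313281]
```

```bash
python3 -m crank '[[30,-0.02,0.006,0,0],[30,-0.035,0.011,0,0],[30,-0.035,0.011,0,0],[30,-0.035,0.011,0,0],[30,-0.025,0.007,0,0],[30,-0.0095,0.003,0,0],[30,0,0,0,0],[30,0,0,0,0]]' 25
python3 - <<'E'
from fit import *
from workcell import robot
goto([.5525,.0105,.2268],91)
f=robot.grab_frame("side"); np.savez("pics/side9.npz",**f)
cv2.imwrite("pics/c9.png",cv2.resize(f["img"][160:240,200:290],None,fx=7,fy=7,interpolation=2)[:,:,::-1])
s=robot.get_state()["eef_pos"]; print("mouth ctr px",proj(f,s-[0,0,.1878]),"tip",proj(f,[.5525,.0111,.085]))
E
```

```text
t: 16.6
eef_pos: [0.5523, 0.0116, 0.3024]
orientation: [0.701, 0.714, -0.0, -0.0]
contact_force: [-0.4, -0.2, -0.7]
width: 0.56
gripper_force: 26.1
t 16.6 pos [0.5523 0.0116 0.3024] yaw 91.05 F [-0.4 -0.2 -0.7] w 0.56 g 26.140319157093472
shift now-axes mm [-1.2  0.2 75.6]
turn deg 0.05 shift after-turn axes mm [-1.1  0.2 75.6]
mouth ctr px [237.00619901 197.72149014] tip [237.17692879 206.90492223]
```

View pics/c9.png

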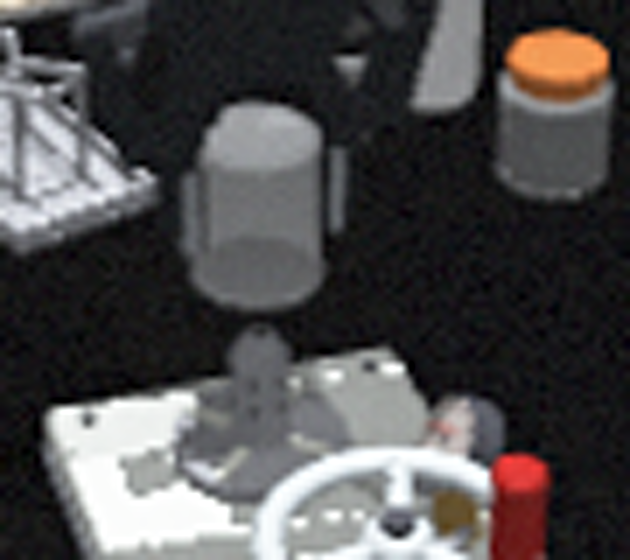

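```bash
python3 -m crank '[[30,0,0,0.01,0],[30,-0.001,0,0.01,0],[30,0,0,0.008,0],[30,0,0,0.006,0],[30,0,0,0.004,0],[30,0,0,0.004,0],[30,0,0,0,0],[30,0,0,0,0]]' 25
python3 - <<'E'
from fit import *
from workcell import robot
f=ld("side9"); s=np.array([.5523,.0116,.3024]); print("top disc",proj(f,s-[0,0,.1248]))
goto([.5525,.0105,.2268],91); print(robot.get_state()["wrist_torque"].round(3))
f=robot.grab_frame("wrist"); np.savez("pics/wrist10.npz",**f); edges("wrist8"); edges("wrist10")
f=ld("wrist8"); y=np.radians(91); ex=np.array([np.cos(y),np.sin(y),0]); g=np.array([.5005,.1694,.3037-.1248])
for dx in(-.004,-.002,0,.002): print(dx,[proj(f,g+(dx+r)*ex)[1].round(1) for r in(.0235,-.0235)],[proj(f,g+(dx+r)*ex-[0,0,.063])[1].round(1) for r in(.0255,-.0255)])
E
```

```text
t: 17.45
eef_pos: [0.5527, 0.01, 0.2609]
orientation: [0.701, 0.714, 0.0, 0.0]
contact_force: [0.1, -0.1, 0.1]
width: 0.563
gripper_force: 26.1
top disc [237.0538081  177.82046676]
t 17.45 pos [0.5527 0.01   0.2609] yaw 91.05 F [ 0.1 -0.1  0.1] w 0.563 g 26.14741876132939
shift now-axes mm [ 0.5 -0.2 34.1]
turn deg 0.05 shift after-turn axes mm [ 0.5 -0.1 34.1]
[0.014 0.021 0.019]
[(202, 32.6), (205, -4.1), (254, 21.5), (265, 9.5), (278, 6.0), (286, 11.5), (298, 6.6), (311, -2.0)]
[(202, 16.5), (205, -4.4), (211, -3.0), (214, 1.5), (218, -2.3), (246, -6.2), (254, 24.4), (259, 6.7), (262, 8.3), (265, 6.7), (268, 5.5), (271, -5.1), (278, -5.1), (294, 8.7), (312, -1.5), (321, -2.0), (329, -5.0)]
-0.004 [np.float64(265.6), np.float64(367.9)] [np.float64(206.0), np.float64(284.3)]
-0.002 [np.float64(260.6), np.float64(364.0)] [np.float64(202.7), np.float64(281.5)]
0 [np.float64(255.6), np.float64(360.1)] [np.float64(199.3), np.float64(278.6)]
0.002 [np.float64(250.6), np.float64(356.1)] [np.float64(195.9), np.float64(275.8)]
```

```bash
python3 -m crank '[[30,0,0,0.006,0],[30,0,0,0.006,0],[30,0,0,0.006,0],[30,0,0,0.005,0],[30,0,0,0.004,0],[30,0,0,0.003,0],[30,0,0,0,0],[30,0,0,0,0]]' 25
python3 -m crank '[[30,0,0,0.001,0],[30,0,0,0.001,0],[30,0,0,0.001,0],[30,0,0,0,0],[30,0,0,0,0],[30,0,0,0,0],[30,0,0,0,0],[30,0,0,0,0]]' 25
```

```text
t: 18.3
eef_pos: [0.5526, 0.01, 0.2307]
orientation: [0.701, 0.714, 0.0, 0.0]
contact_force: [-0.4, -0.0, 0.4]
width: 0.566
gripper_force: 26.1
t: 19.1
eef_pos: [0.5526, 0.01, 0.2277]
orientation: [0.701, 0.714, 0.0, 0.0]
contact_force: [0.2, -0.8, 0.6]
width: 0.563
gripper_force: 26.1
```

```bash
python3 -m crank '[[30,0,0,0.0005,0],[30,0,0,0.0005,0],[30,0,0,0.0005,0],[30,0,0,0.0005,0],[30,0,0,0,0],[30,0,0,0,0],[30,0,0,0,0],[30,0,0,0,0]]' 25
```

```text
t: 19.9
eef_pos: [0.5527, 0.01, 0.2265]
orientation: [0.701, 0.714, 0.0, 0.0]
contact_force: [-3.3, 0.7, 7.3]
width: 0.562
gripper_force: 26.9
```

```bash
python3 -m crank '[[60,0,0,0,0],[65,0,0,0,0],[75,0,0,0,0],[90,0,0,0,0],[90,0,0,-0.005,0],[90,0,0,-0.02,0],[90,0,0,-0.03,0],[90,0,0,-0.03,0]]' 25
python3 - <<'E'
from fit import *
from workcell import robot
goto([.5865,-.182,.33],91)
f=robot.grab_frame("wrist"); np.savez("pics/wrist11.npz",**f); i=f["img"].min(2)
edges("wrist11")
y=np.radians(91); ex=np.array([np.cos(y),np.sin(y),0]); g=np.array([.5526,.0105,.102])
print([proj(f,g+r*ex)[1].round(1) for r in(.0235,-.0235)],[proj(f,g+r*ex-[0,0,.063])[1].round(1) for r in(.0255,-.0255)],proj(f,g))
s=robot.grab_frame("side"); np.savez("pics/side11.npz",**s); t=robot.grab_frame("top"); np.savez("pics/top11.npz",**t)
# side: bright rows in column through beaker axis
d=s["img"].astype(int).mean(2)-ld("side0")["img"].astype(int).mean(2); m=(abs(d[160:240,215:262])>14); v,u=np.nonzero(m); print("side diff bbox",u.min()+215,u.max()+215,v.min()+160,v.max()+160,"pred",proj(s,g),proj(s,g-[0,0,.063]))
kt=red(t,(295,180,330,215));ks=red(s,(260,215,290,250)); print(kt,ks,tri([t,s],[kt[0],ks[0]]))
E
```

```text
t: 20.7
eef_pos: [0.5522, 0.01, 0.3115]
orientation: [0.701, 0.714, -0.0, -0.0]
contact_force: [0.5, 0.4, 0.4]
width: 0.896
gripper_force: 0.0
t 20.7 pos [0.5522 0.01   0.3115] yaw 91.06 F [0.5 0.4 0.4] w 0.896 g 0.0
shift now-axes mm [-192.6   30.7  -18.6]
turn deg 0.06 shift after-turn axes mm [-192.6   30.9  -18.5]
[(193, 20.2), (199, 10.9), (215, -4.9), (220, 4.6), (226, 4.3), (229, -2.6), (234, 3.4), (241, 4.7), (244, -4.1), (254, 4.6), (257, -15.0), (263, 29.0), (286, -4.8), (293, -13.5), (300, -20.0), (304, 6.6), (311, -8.4), (317, -4.6), (320, 3.0), (323, -7.5), (326, 23.7), (332, -11.2)]
[np.float64(192.0), np.float64(258.2)] [np.float64(169.9), np.float64(226.1)] [259.46107714 226.2744039 ]
side diff bbox 215 261 160 239 pred [237.27398128 201.8901213 ] [237.26900026 220.50174546]
(array([310.5 , 198.95]), (np.int64(307), np.int64(313), np.int64(195), np.int64(201)), 20) (array([273.73469388, 228.6122449 ]), (np.int64(270), np.int64(277), np.int64(225), np.int64(239)), 49) [ 0.58537023 -0.18231097  0.14998115]
```

```bash
python3 -m crank '[[90,0,0,-0.03,0],[90,-0.03,0.005,-0.01,0],[90,-0.045,0.007,0,0],[90,-0.045,0.007,0,0],[90,-0.045,0.007,0,0],[90,-0.0274,0.0055,0,0],[90,0,0,0,0],[90,0,0,0,0]]' 25
python3 - <<'E'
from fit import *
from workcell import robot
goto([.5873,-.1818,.298],91)
f=robot.grab_frame("wrist"); np.savez("pics/wrist12.npz",**f); r=red(f,(100,100,420,384)); print(r,"exp",proj(f,[.5873,-.1818,.1575]))
i=f["img"].astype(int); m=((i[...,0]>90)&(i[...,0]>2*i[...,1])).astype(np.uint8)
for c in cv2.findContours(m,0,2)[0]:
    if cv2.contourArea(c)>60: print(cv2.boundingRect(c),cv2.contourArea(c),cv2.minEnclosingCircle(c))
h=np.array([.5873,-.1818,.0]); 
for p in(.5873-.0095,.5873+.0095): print(proj(f,[p,-.1818,.1575]),proj(f,[p,-.1818,.1155]))
for q in(-.0095,.0095): print(proj(f,[.5873,-.1818+q,.1575]),proj(f,[.5873,-.1818+q,.1155]))
E
```

```text
t: 21.65
eef_pos: [0.5872, -0.1822, 0.3493]
orientation: [0.701, 0.713, -0.0, -0.001]
contact_force: [0.0, 0.2, 0.3]
width: 0.898
gripper_force: 0.0
t 21.65 pos [ 0.5872 -0.1822  0.3493] yaw 90.97 F [0.  0.2 0.3] w 0.898 g 0.0
shift now-axes mm [ 0.3  0.2 51.3]
turn deg -0.03 shift after-turn axes mm [ 0.4  0.1 51.3]
(array([260.87537994, 241.67173252]), (np.int64(247), np.int64(273), np.int64(229), np.int64(251)), 329) exp [259.36352543 237.8347062 ]
(244, 207, 30, 45) 1006.5 ((257.5, 229.15908813476562), 22.299766540527344)
[243.59802241 237.57162721] [246.49579357 214.06039051]
[275.12496755 238.09771742] [272.12432249 214.49298709]
[259.08360634 252.09779722] [259.08384813 226.20220547]
[259.65238546 223.11603565] [259.54484229 202.04249171]
```

```bash
python3 -m crank '[[90,0,0,0.015,0],[90,0,0,0.015,0],[90,0,0,0.012,0],[90,0,0,0.009,0],[60,0,0,0,0],[30,0,0,0,0],[10,0,0,0,0],[0,0,0,0,0]]' 30
python3 -m crank '[[0,0,0,0,0],[0,0,0,0,0],[0,0,0,0,0],[0,0,0,0,0],[0,0,0,0,0],[0,0,0,0,0],[0,0,0,0,0],[0,0,0,0,0]]' 30
```

```text
t: 22.5
eef_pos: [0.5878, -0.1819, 0.3006]
orientation: [0.701, 0.714, 0.0, 0.001]
contact_force: [-1.4, 3.0, 1.5]
width: 0.222
gripper_force: 15.0
t: 23.3
eef_pos: [0.5879, -0.1819, 0.3004]
orientation: [0.701, 0.714, 0.0, 0.001]
contact_force: [-0.8, 0.2, 6.2]
width: 0.214
gripper_force: 29.5
```

```bash
cat > tab.py <<'E'
import numpy as np,sys
def tab(phi0,step,n,yaw=91.0,r=45.,div=1):
    y=np.radians(yaw); ex=np.array([np.cos(y),np.sin(y)]); ey=np.array([np.sin(y),-np.cos(y)])
    for k in range(n):
        a,b=np.radians(phi0+step*k),np.radians(phi0+step*(k+1)); d=r*np.array([np.cos(b)-np.cos(a),np.sin(b)-np.sin(a)])/div
        print("%7.1f: %6.2f %6.2f"%(phi0+step*k,d@ex,d@ey))
E
cat > chk.py <<'E'
from workcell import robot
import numpy as np,sys
s=robot.get_state(); F=s["contact_force"]; p=s["eef_pos"]; W=np.array([.5565,-.149]); d=p[:2]-W; r=np.hypot(*d); u=d/r; t=np.array([-u[1],u[0]])
ft=F[:2]@t; print("phi %.1f r %.1f z %.4f Ft(ccw) %.1f Fr %.1f Fz %.1f t %.2f w %.3f"%(np.degrees(np.arctan2(d[1],d[0])),r*1e3,p[2],ft,F[:2]@u,F[2],s["t"],s["width"]))
lim=float(sys.argv[1]) if len(sys.argv)>1 else 10
sys.exit(abs(ft)>lim)
E
python3 chk.py; python3 -c "from tab import *; tab(-46.5,-17,8)"
```

```text
phi -46.4 r 45.4 z 0.3004 Ft(ccw) -0.4 Fr -0.7 Fz 6.2 t 23.30 w 0.214
  -46.5:  -7.44 -11.03
  -63.5:  -3.89 -12.72
  -80.5:   0.00 -13.30
  -97.5:   3.89 -12.72
 -114.5:   7.44 -11.03
 -131.5:  10.34  -8.37
 -148.5:  12.33  -4.98
 -165.5:  13.25  -1.16False
```

```bash
python3 -m crank '[[0,-0.0074,-0.011,0,0],[0,-0.0039,-0.0127,0,0],[0,0,-0.0133,0,0],[0,0.0039,-0.0127,0.0003,0],[0,0.0074,-0.011,0,0],[0,0.0103,-0.0084,0.0003,0],[0,0.0123,-0.005,0,0],[0,0.0132,-0.0012,0,0]]' 30; python3 chk.py; python3 -c "from tab import *; tab(177.5,-8,42,div=6)"
```

```text
t: 24.1
eef_pos: [0.5113, -0.1476, 0.2999]
orientation: [0.701, 0.713, -0.0, 0.001]
contact_force: [4.3, -2.0, 3.4]
width: 0.212
gripper_force: 29.7
phi 178.2 r 45.3 z 0.2999 Ft(ccw) 1.9 Fr -4.4 Fz 3.4 t 24.10 w 0.212
  177.5:   1.04   0.14
  169.5:   1.01   0.28
  161.5:   0.96   0.42
  153.5:   0.89   0.55
  145.5:   0.81   0.67
  137.5:   0.71   0.77
  129.5:   0.59   0.86
  121.5:   0.47   0.94
  113.5:   0.33   0.99
  105.5:   0.19   1.03
   97.5:   0.05   1.05
   89.5:  -0.10   1.04
   81.5:  -0.24   1.02
   73.5:  -0.38   0.97
   65.5:  -0.52   0.91
   57.5:  -0.64   0.83
   49.5:  -0.75   0.73
   41.5:  -0.84   0.62
   33.5:  -0.92   0.50
   25.5:  -0.98   0.37
   17.5:  -1.02   0.23
    9.5:  -1.04   0.08
    1.5:  -1.04  -0.06
   -6.5:  -1.03  -0.21
  -14.5:  -0.99  -0.35
  -22.5:  -0.93  -0.48
  -30.5:  -0.85  -0.61
  -38.5:  -0.76  -0.72
  -46.5:  -0.65  -0.82
  -54.5:  -0.53  -0.90
  -62.5:  -0.40  -0.97
  -70.5:  -0.26  -1.01
  -78.5:  -0.12  -1.04
  -86.5:   0.03  -1.05
  -94.5:   0.17  -1.03
 -102.5:   0.31  -1.00
 -110.5:   0.45  -0.94
 -118.5:   0.58  -0.87
 -126.5:   0.69  -0.78
 -134.5:   0.80  -0.68
 -142.5:   0.88  -0.56
 -150.5:   0.95  -0.43False
```

```bash
c="python3 chk.py 7"; exec 2>&1
python3 -m crank '[[0,0.001,0.0001,0,0],[0,0.001,0.0002,0,0],[0,0.001,0.0001,0,0],[0,0.001,0.0002,0,0],[0,0.001,0.0001,0,0],[0,0.001,0.0001,0,0],[0,0,0,0,0],[0,0,0,0,0]]' >/dev/null && $c &&
python3 -m crank '[[0,0.001,0.0003,0,0],[0,0.001,0.0003,0,0],[0,0.001,0.0003,0,0],[0,0.001,0.0003,0,0],[0,0.001,0.0003,0,0],[0,0.001,0.0003,0,0],[0,0,0,0,0],[0,0,0,0,0]]' >/dev/null && $c &&
python3 -m crank '[[0,0.001,0.0004,0,0],[0,0.001,0.0004,0,0],[0,0.001,0.0004,0,0],[0,0.001,0.0004,0,0],[0,0.0009,0.0005,0,0],[0,0.0009,0.0005,0,0],[0,0,0,0,0],[0,0,0,0,0]]' >/dev/null && $c &&
python3 -m crank '[[0,0.0009,0.0005,0,0],[0,0.0009,0.0005,0,0],[0,0.0009,0.0005,0,0],[0,0.0009,0.0006,0,0],[0,0.0009,0.0006,0,0],[0,0.0009,0.0006,0,0],[0,0,0,0.0002,0],[0,0,0,0,0]]' >/dev/null && $c &&
python3 -m crank '[[0,0.0008,0.0006,0,0],[0,0.0008,0.0006,0,0],[0,0.0008,0.0007,0,0],[0,0.0008,0.0007,0,0],[0,0.0008,0.0007,0,0],[0,0.0008,0.0007,0,0],[0,0,0,0,0],[0,0,0,0,0]]' >/dev/null && $c &&
python3 -m crank '[[0,0.0007,0.0007,0,0],[0,0.0007,0.0007,0,0],[0,0.0007,0.0008,0,0],[0,0.0007,0.0008,0,0],[0,0.0007,0.0008,0,0],[0,0.0007,0.0008,0,0],[0,0,0,0,0],[0,0,0,0,0]]' >/dev/null && $c &&
python3 -m crank '[[0,0.0006,0.0008,0,0],[0,0.0006,0.0008,0,0],[0,0.0006,0.0009,0,0],[0,0.0006,0.0009,0,0],[0,0.0006,0.0009,0,0],[0,0.0006,0.0009,0,0],[0,0,0,0.0002,0],[0,0,0,0,0]]' >/dev/null && $c &&
python3 -m crank '[[0,0.0005,0.0009,0,0],[0,0.0005,0.0009,0,0],[0,0.0005,0.0009,0,0],[0,0.0005,0.0009,0,0],[0,0.0004,0.001,0,0],[0,0.0004,0.001,0,0],[0,0,0,0,0],[0,0,0,0,0]]' >/dev/null && $c &&
python3 -m crank '[[0,0.0003,0.001,0,0],[0,0.0003,0.001,0,0],[0,0.0003,0.001,0,0],[0,0.0003,0.001,0,0],[0,0.0004,0.001,0,0],[0,0.0004,0.001,0,0],[0,0,0,0,0],[0,0,0,0,0]]' >/dev/null && $c &&
python3 -m crank '[[0,0.0002,0.001,0,0],[0,0.0002,0.001,0,0],[0,0.0002,0.001,0,0],[0,0.0002,0.001,0,0],[0,0.0002,0.0011,0,0],[0,0.0001,0.0011,0,0],[0,0,0,0.0002,0],[0,0,0,0,0]]' >/dev/null && $c
```

```text
phi 170.4 r 44.9 z 0.2998 Ft(ccw) 1.2 Fr 2.8 Fz 8.1 t 24.90 w 0.211
False
```

```bash
sed -i 's/sys.exit(abs(ft)>lim)/sys.exit(int(abs(ft)>lim))/' chk.py; c="python3 chk.py 7"; exec 2>&1
python3 -m crank '[[0,0.001,0.0003,0,0],[0,0.001,0.0003,0,0],[0,0.001,0.0003,0,0],[0,0.001,0.0003,0,0],[0,0.001,0.0003,0,0],[0,0.001,0.0003,0,0],[0,0,0,0,0],[0,0,0,0,0]]' >/dev/null && $c &&
python3 -m crank '[[0,0.001,0.0004,0,0],[0,0.001,0.0004,0,0],[0,0.001,0.0004,0,0],[0,0.001,0.0004,0,0],[0,0.0009,0.0005,0,0],[0,0.0009,0.0005,0,0],[0,0,0,0,0],[0,0,0,0,0]]' >/dev/null && $c &&
python3 -m crank '[[0,0.0009,0.0005,0,0],[0,0.0009,0.0005,0,0],[0,0.0009,0.0005,0,0],[0,0.0009,0.0006,0,0],[0,0.0009,0.0006,0,0],[0,0.0009,0.0006,0,0],[0,0,0,0.0002,0],[0,0,0,0,0]]' >/dev/null && $c &&
python3 -m crank '[[0,0.0008,0.0006,0,0],[0,0.0008,0.0006,0,0],[0,0.0008,0.0007,0,0],[0,0.0008,0.0007,0,0],[0,0.0008,0.0007,0,0],[0,0.0008,0.0007,0,0],[0,0,0,0,0],[0,0,0,0,0]]' >/dev/null && $c &&
python3 -m crank '[[0,0.0007,0.0007,0,0],[0,0.0007,0.0007,0,0],[0,0.0007,0.0008,0,0],[0,0.0007,0.0008,0,0],[0,0.0007,0.0008,0,0],[0,0.0007,0.0008,0,0],[0,0,0,0,0],[0,0,0,0,0]]' >/dev/null && $c &&
python3 -m crank '[[0,0.0006,0.0008,0,0],[0,0.0006,0.0008,0,0],[0,0.0006,0.0009,0,0],[0,0.0006,0.0009,0,0],[0,0.0006,0.0009,0,0],[0,0.0006,0.0009,0,0],[0,0,0,0.0002,0],[0,0,0,0,0]]' >/dev/null && $c &&
python3 -m crank '[[0,0.0005,0.0009,0,0],[0,0.0005,0.0009,0,0],[0,0.0005,0.0009,0,0],[0,0.0005,0.0009,0,0],[0,0.0004,0.001,0,0],[0,0.0004,0.001,0,0],[0,0,0,0,0],[0,0,0,0,0]]' >/dev/null && $c &&
python3 -m crank '[[0,0.0003,0.001,0,0],[0,0.0003,0.001,0,0],[0,0.0003,0.001,0,0],[0,0.0003,0.001,0,0],[0,0.0004,0.001,0,0],[0,0.0004,0.001,0,0],[0,0,0,0,0],[0,0,0,0,0]]' >/dev/null && $c &&
python3 -m crank '[[0,0.0002,0.001,0,0],[0,0.0002,0.001,0,0],[0,0.0002,0.001,0,0],[0,0.0002,0.001,0,0],[0,0.0002,0.0011,0,0],[0,0.0001,0.0011,0,0],[0,0,0,0.0002,0],[0,0,0,0,0]]' >/dev/null && $c
```

```text
phi 162.3 r 44.8 z 0.2997 Ft(ccw) 1.4 Fr 4.0 Fz 8.8 t 25.70 w 0.212
phi 154.0 r 44.7 z 0.2996 Ft(ccw) 1.8 Fr 3.6 Fz 8.8 t 26.50 w 0.214
phi 145.8 r 44.8 z 0.2995 Ft(ccw) 0.6 Fr 4.6 Fz 9.8 t 27.30 w 0.216
phi 137.6 r 44.8 z 0.2995 Ft(ccw) 0.2 Fr 4.2 Fz 9.6 t 28.10 w 0.219
phi 129.5 r 44.8 z 0.2994 Ft(ccw) 1.2 Fr 3.8 Fz 8.8 t 28.90 w 0.218
phi 121.3 r 44.8 z 0.2994 Ft(ccw) 0.7 Fr 4.6 Fz 9.4 t 29.70 w 0.212
phi 113.2 r 44.9 z 0.2993 Ft(ccw) 1.2 Fr 3.2 Fz 9.4 t 30.50 w 0.218
phi 105.1 r 44.9 z 0.2993 Ft(ccw) 0.8 Fr 3.2 Fz 9.1 t 31.30 w 0.213
phi 97.0 r 45.0 z 0.2992 Ft(ccw) 1.0 Fr 4.6 Fz 8.5 t 32.10 w 0.214
```

```bash
c="python3 chk.py 7"; exec 2>&1
python3 -m crank '[[0,0,0.0011,0,0],[0,0,0.001,0,0],[0,0,0.0011,0,0],[0,0,0.001,0,0],[0,0.0001,0.001,0,0],[0,0.0001,0.0011,0,0],[0,0,0,0.0001,0],[0,0,0,0,0]]' >/dev/null && $c &&
python3 -m crank '[[0,-0.0001,0.001,0,0],[0,-0.0001,0.001,0,0],[0,-0.0001,0.001,0,0],[0,-0.0001,0.001,0,0],[0,-0.0001,0.0011,0,0],[0,-0.0001,0.0011,0,0],[0,0,0,0,0],[0,0,0,0,0]]' >/dev/null && $c &&
python3 -m crank '[[0,-0.0002,0.001,0,0],[0,-0.0002,0.001,0,0],[0,-0.0002,0.001,0,0],[0,-0.0003,0.001,0,0],[0,-0.0003,0.001,0,0],[0,-0.0003,0.001,0,0],[0,0,0,0.0001,0],[0,0,0,0,0]]' >/dev/null && $c &&
python3 -m crank '[[0,-0.0004,0.001,0,0],[0,-0.0004,0.001,0,0],[0,-0.0004,0.001,0,0],[0,-0.0004,0.001,0,0],[0,-0.0004,0.0009,0,0],[0,-0.0004,0.0009,0,0],[0,0,0,0,0],[0,0,0,0,0]]' >/dev/null && $c &&
python3 -m crank '[[0,-0.0005,0.0009,0,0],[0,-0.0005,0.0009,0,0],[0,-0.0005,0.0009,0,0],[0,-0.0005,0.0009,0,0],[0,-0.0005,0.0009,0,0],[0,-0.0006,0.0009,0,0],[0,0,0,0.0001,0],[0,0,0,0,0]]' >/dev/null && $c &&
python3 -m crank '[[0,-0.0006,0.0008,0,0],[0,-0.0006,0.0008,0,0],[0,-0.0007,0.0008,0,0],[0,-0.0006,0.0008,0,0],[0,-0.0007,0.0008,0,0],[0,-0.0007,0.0009,0,0],[0,0,0,0,0],[0,0,0,0,0]]' >/dev/null && $c &&
python3 -m crank '[[0,-0.0007,0.0007,0,0],[0,-0.0007,0.0007,0,0],[0,-0.0008,0.0007,0,0],[0,-0.0008,0.0007,0,0],[0,-0.0008,0.0008,0,0],[0,-0.0008,0.0007,0,0],[0,0,0,0.0001,0],[0,0,0,0,0]]' >/dev/null && $c &&
python3 -m crank '[[0,-0.0008,0.0006,0,0],[0,-0.0008,0.0006,0,0],[0,-0.0008,0.0006,0,0],[0,-0.0009,0.0006,0,0],[0,-0.0009,0.0006,0,0],[0,-0.0009,0.0006,0,0],[0,0,0,0,0],[0,0,0,0,0]]' >/dev/null && $c &&
python3 -m crank '[[0,-0.0009,0.0005,0,0],[0,-0.0009,0.0005,0,0],[0,-0.0009,0.0005,0,0],[0,-0.0009,0.0005,0,0],[0,-0.0009,0.0005,0,0],[0,-0.001,0.0005,0,0],[0,0,0,0.0001,0],[0,0,0,0,0]]' >/dev/null && $c &&
python3 -m crank '[[0,-0.001,0.0003,0,0],[0,-0.001,0.0003,0,0],[0,-0.001,0.0004,0,0],[0,-0.001,0.0004,0,0],[0,-0.001,0.0004,0,0],[0,-0.0009,0.0004,0,0],[0,0,0,0,0],[0,0,0,0,0]]' >/dev/null && $c &&
python3 -m crank '[[0,-0.001,0.0002,0,0],[0,-0.001,0.0002,0,0],[0,-0.001,0.0002,0,0],[0,-0.001,0.0002,0,0],[0,-0.001,0.0003,0,0],[0,-0.0011,0.0003,0,0],[0,0,0,0.0001,0],[0,0,0,0,0]]' >/dev/null && $c &&
python3 -m crank '[[0,-0.0011,0.0001,0,0],[0,-0.0011,0.0001,0,0],[0,-0.001,0.0001,0,0],[0,-0.001,0.0001,0,0],[0,-0.001,0.0001,0,0],[0,-0.001,0,0,0],[0,0,0,0,0],[0,0,0,0,0]]' >/dev/null && $c
```

```text
phi 88.8 r 45.0 z 0.2992 Ft(ccw) 1.1 Fr 4.2 Fz 9.5 t 32.90 w 0.213
phi 80.8 r 45.1 z 0.2991 Ft(ccw) 1.8 Fr 3.3 Fz 7.8 t 33.70 w 0.214
phi 72.9 r 45.1 z 0.2991 Ft(ccw) 1.8 Fr 3.0 Fz 9.0 t 34.50 w 0.216
phi 64.9 r 45.1 z 0.2991 Ft(ccw) 0.3 Fr 2.9 Fz 7.8 t 35.30 w 0.214
phi 56.9 r 45.1 z 0.2990 Ft(ccw) 2.3 Fr 3.0 Fz 7.9 t 36.10 w 0.217
phi 48.9 r 45.1 z 0.2990 Ft(ccw) 0.9 Fr 3.1 Fz 7.4 t 36.90 w 0.218
phi 40.8 r 45.1 z 0.2990 Ft(ccw) 1.4 Fr 3.5 Fz 7.2 t 37.70 w 0.214
phi 32.8 r 45.0 z 0.2990 Ft(ccw) 1.9 Fr 3.2 Fz 6.6 t 38.50 w 0.211
phi 24.7 r 45.1 z 0.2989 Ft(ccw) 0.4 Fr 3.0 Fz 6.3 t 39.30 w 0.211
phi 16.7 r 45.1 z 0.2989 Ft(ccw) 1.1 Fr 2.0 Fz 7.9 t 40.10 w 0.211
phi 8.6 r 45.2 z 0.2988 Ft(ccw) 0.6 Fr 1.3 Fz 7.3 t 40.90 w 0.217
phi 0.9 r 45.3 z 0.2987 Ft(ccw) 1.6 Fr 1.7 Fz 7.0 t 41.70 w 0.214
```

```bash
c="python3 chk.py 7"; exec 2>&1
python3 -m crank '[[0,-0.0011,0,0,0],[0,-0.001,-0.0001,0,0],[0,-0.0011,0,0,0],[0,-0.001,-0.0001,0,0],[0,-0.001,-0.0001,0,0],[0,-0.001,-0.0001,0,0],[0,0,0,0.0001,0],[0,0,0,0,0]]' >/dev/null && $c &&
python3 -m crank '[[0,-0.001,-0.0002,0,0],[0,-0.001,-0.0002,0,0],[0,-0.001,-0.0002,0,0],[0,-0.001,-0.0002,0,0],[0,-0.001,-0.0002,0,0],[0,-0.0011,-0.0003,0,0],[0,0,0,0,0],[0,0,0,0,0]]' >/dev/null && $c &&
python3 -m crank '[[0,-0.001,-0.0003,0,0],[0,-0.001,-0.0003,0,0],[0,-0.001,-0.0004,0,0],[0,-0.001,-0.0004,0,0],[0,-0.001,-0.0004,0,0],[0,-0.001,-0.0004,0,0],[0,0,0,0.0001,0],[0,0,0,0,0]]' >/dev/null && $c &&
python3 -m crank '[[0,-0.0009,-0.0005,0,0],[0,-0.0009,-0.0005,0,0],[0,-0.0009,-0.0005,0,0],[0,-0.0009,-0.0005,0,0],[0,-0.0009,-0.0005,0,0],[0,-0.001,-0.0005,0,0],[0,0,0,0,0],[0,0,0,0,0]]' >/dev/null && $c &&
python3 -m crank '[[0,-0.0008,-0.0006,0,0],[0,-0.0008,-0.0006,0,0],[0,-0.0009,-0.0006,0,0],[0,-0.0009,-0.0006,0,0],[0,-0.0009,-0.0006,0,0],[0,-0.0008,-0.0006,0,0],[0,0,0,0.0001,0],[0,0,0,0,0]]' >/dev/null && $c &&
python3 -m crank '[[0,-0.0008,-0.0007,0,0],[0,-0.0008,-0.0007,0,0],[0,-0.0008,-0.0007,0,0],[0,-0.0008,-0.0007,0,0],[0,-0.0007,-0.0008,0,0],[0,-0.0007,-0.0007,0,0],[0,0,0,0,0],[0,0,0,0,0]]' >/dev/null && $c &&
python3 -m crank '[[0,-0.0007,-0.0008,0,0],[0,-0.0006,-0.0008,0,0],[0,-0.0007,-0.0008,0,0],[0,-0.0006,-0.0008,0,0],[0,-0.0007,-0.0008,0,0],[0,-0.0006,-0.0009,0,0],[0,0,0,0.0001,0],[0,0,0,0,0]]' >/dev/null && $c &&
python3 -m crank '[[0,-0.0005,-0.0009,0,0],[0,-0.0005,-0.0009,0,0],[0,-0.0005,-0.0009,0,0],[0,-0.0005,-0.0009,0,0],[0,-0.0006,-0.0009,0,0],[0,-0.0005,-0.0009,0,0],[0,0,0,0,0],[0,0,0,0,0]]' >/dev/null && $c &&
python3 -m crank '[[0,-0.0004,-0.001,0,0],[0,-0.0004,-0.001,0,0],[0,-0.0004,-0.001,0,0],[0,-0.0004,-0.001,0,0],[0,-0.0004,-0.0009,0,0],[0,-0.0004,-0.0009,0,0],[0,0,0,0.0001,0],[0,0,0,0,0]]' >/dev/null && $c &&
python3 -m crank '[[0,-0.0003,-0.001,0,0],[0,-0.0003,-0.001,0,0],[0,-0.0003,-0.001,0,0],[0,-0.0002,-0.001,0,0],[0,-0.0002,-0.001,0,0],[0,-0.0002,-0.001,0,0],[0,0,0,0,0],[0,0,0,0,0]]' >/dev/null && $c
```

```text
phi -3.3 r 45.4 z 0.2985 Ft(ccw) 16.8 Fr 1.0 Fz 10.6 t 42.50 w 0.215
```

```bash
python3 -m crank '[[0,-0.0007,-0.0001,0,0],[0,-0.0007,-0.0001,0,0],[0,0,0,0,0],[0,0,0,0,0],[0,0,0,0,0],[0,0,0,0,0],[0,0,0,0,0],[0,0,0,0,0]]'|head -2; python3 chk.py;python3 -c "from tab import *; tab(-3,18,20)"
```

```text
t: 43.3
eef_pos: [0.6018, -0.1523, 0.2985]
phi -4.2 r 45.4 z 0.2985 Ft(ccw) 21.5 Fr 0.5 Fz 10.4 t 43.30 w 0.213
   -3.0:  14.03  -1.23
   15.0:  12.96  -5.50
   33.0:  10.63  -9.24
   51.0:   7.25 -12.07
   69.0:   3.17 -13.72
   87.0:  -1.23 -14.03
  105.0:  -5.50 -12.96
  123.0:  -9.24 -10.63
  141.0: -12.07  -7.25
  159.0: -13.72  -3.17
  177.0: -14.03   1.23
  195.0: -12.96   5.50
  213.0: -10.63   9.24
  231.0:  -7.25  12.07
  249.0:  -3.17  13.72
  267.0:   1.23  14.03
  285.0:   5.50  12.96
  303.0:   9.24  10.63
  321.0:  12.07   7.25
  339.0:  13.72   3.17
```

```bash
cat > kn.py <<'E'
from h import *
from workcell import robot
import sys
s=robot.get_state(); f=robot.grab_frame("wrist"); np.savez(f"pics/{sys.argv[1]}.npz",**f)
i=f["img"].astype(int); m=((i[...,0]>70)&(i[...,0]>1.8*i[...,1])&(i[...,0]>1.8*i[...,2])).astype(np.uint8)
M=Ro.from_quat(s["orientation"]).as_matrix()
for c in cv2.findContours(m,0,2)[0]:
    if cv2.contourArea(c)>60: print(cv2.boundingRect(c),cv2.contourArea(c),"centroid",c.reshape(-1,2).mean(0))
for dx in(-.004,-.002,0,.002,.004): print(dx,[proj(f,s["eef_pos"]+M@np.array([dx+r,0,z])).round(1)[1] for r,z in((.0095,.142),(-.0095,.142))],end=" ")
print()
E
python3 kn.py kA; python3 -m crank '[[0,0.0015,0.0001,0,0],[0,0.0015,0.0001,0,0],[0,0.0015,0.0001,0,0],[0,0.001,0.0001,0,0],[0,0.0005,0,0,0],[0,0,0,0,0],[0,0,0,0,0],[0,0,0,0,0]]'|head -2; python3 chk.py; python3 kn.py kB
```

```text
(238, 229, 41, 66) 2075.0 centroid [259.         261.20512821]
-0.004 [np.float64(274.4), np.float64(311.5)] -0.002 [np.float64(270.3), np.float64(307.7)] 0 [np.float64(266.2), np.float64(303.9)] 0.002 [np.float64(262.0), np.float64(300.1)] 0.004 [np.float64(257.8), np.float64(296.2)] 
t: 44.15
eef_pos: [0.6017, -0.1492, 0.2987]
phi -0.2 r 45.2 z 0.2987 Ft(ccw) 6.2 Fr 1.9 Fz 7.7 t 44.15 w 0.214
(239, 232, 40, 67) 2082.5 centroid [259.125      267.23611111]
-0.004 [np.float64(274.3), np.float64(311.4)] -0.002 [np.float64(270.2), np.float64(307.6)] 0 [np.float64(266.1), np.float64(303.8)] 0.002 [np.float64(261.9), np.float64(300.0)] 0.004 [np.float64(257.7), np.float64(296.2)]
```

```bash
python3 -c "from tab import *; tab(-1,18,20)"
```

```text
-1.0:  13.97  -1.72
   17.0:  12.76  -5.95
   35.0:  10.30  -9.60
   53.0:   6.83 -12.31
   71.0:   2.69 -13.82
   89.0:  -1.72 -13.97
  107.0:  -5.95 -12.76
  125.0:  -9.60 -10.30
  143.0: -12.31  -6.83
  161.0: -13.82  -2.69
  179.0: -13.97   1.72
  197.0: -12.76   5.95
  215.0: -10.30   9.60
  233.0:  -6.83  12.31
  251.0:  -2.69  13.82
  269.0:   1.72  13.97
  287.0:   5.95  12.76
  305.0:   9.60  10.30
  323.0:  12.31   6.83
  341.0:  13.82   2.69
```

```bash
c="python3 chk.py 15"
python3 -m crank '[[0,0.01397,-0.00172,-0.0001,0],[0,0.01276,-0.00595,-0.0001,0],[0,0.0103,-0.0096,-0.0001,0],[0,0.00683,-0.01231,-0.0001,0],[0,0.00269,-0.01382,-0.0001,0],[0,-0.00172,-0.01397,-0.0001,0],[0,-0.00595,-0.01276,-0.0001,0],[0,-0.0096,-0.0103,-0.0001,0]]' >/dev/null; $c &&
python3 -m crank '[[0,-0.01231,-0.00683,-0.0001,0],[0,-0.01382,-0.00269,-0.0001,0],[0,-0.01397,0.00172,-0.0001,0],[0,-0.01276,0.00595,-0.0001,0],[0,-0.0103,0.0096,-0.0001,0],[0,-0.00683,0.01231,-0.0001,0],[0,-0.00269,0.01382,-0.0001,0],[0,0.00172,0.01397,-0.0001,0]]' >/dev/null; $c &&
python3 -m crank '[[0,0.00595,0.01276,-0.0001,0],[0,0.0096,0.0103,-0.0001,0],[0,0.01231,0.00683,-0.0001,0],[0,0.01382,0.00269,-0.0001,0],[0,0.01397,-0.00172,-0.0001,0],[0,0.01276,-0.00595,-0.0001,0],[0,0.0103,-0.0096,-0.0001,0],[0,0.00683,-0.01231,-0.0001,0]]' >/dev/null; $c
```

```text
phi 143.2 r 45.5 z 0.2995 Ft(ccw) -2.7 Fr -5.2 Fz 4.3 t 45.00 w 0.217
phi -73.3 r 45.8 z 0.3000 Ft(ccw) -3.0 Fr -3.1 Fz 7.2 t 45.80 w 0.212
phi 71.2 r 45.4 z 0.3011 Ft(ccw) -2.0 Fr -2.6 Fz 3.4 t 46.60 w 0.217
```

```bash
c="python3 chk.py 15"
python3 -m crank '[[0,0.00269,-0.01382,-0.0001,0],[0,-0.00172,-0.01397,-0.0001,0],[0,-0.00595,-0.01276,-0.0001,0],[0,-0.0096,-0.0103,-0.0001,0],[0,-0.01231,-0.00683,-0.0001,0],[0,-0.01382,-0.00269,-0.0001,0],[0,-0.01397,0.00172,-0.0001,0],[0,-0.01276,0.00595,-0.0001,0]]' >/dev/null; $c &&
python3 -m crank '[[0,-0.0103,0.0096,-0.0001,0],[0,-0.00683,0.01231,-0.0001,0],[0,-0.00269,0.01382,-0.0001,0],[0,0.00172,0.01397,-0.0001,0],[0,0.00595,0.01276,-0.0001,0],[0,0.0096,0.0103,-0.0001,0],[0,0.01231,0.00683,-0.0001,0],[0,0.01382,0.00269,-0.0001,0]]' >/dev/null; $c; python3 kn.py kC; python3 chk.py
```

```text
phi -144.6 r 45.6 z 0.3018 Ft(ccw) -2.5 Fr -6.1 Fz 5.9 t 47.40 w 0.217
phi -1.6 r 45.4 z 0.3027 Ft(ccw) -2.6 Fr -2.2 Fz 6.3 t 48.20 w 0.213
(239, 233, 40, 67) 2077.0 centroid [260.83333333 265.48611111]
-0.004 [np.float64(274.4), np.float64(311.4)] -0.002 [np.float64(270.3), np.float64(307.7)] 0 [np.float64(266.1), np.float64(303.9)] 0.002 [np.float64(262.0), np.float64(300.1)] 0.004 [np.float64(257.8), np.float64(296.2)] 
phi 1.1 r 45.4 z 0.3025 Ft(ccw) 0.4 Fr 2.8 Fz 10.2 t 48.25 w 0.212
```

```bash
python3 -m crank '[[0,0,0,0,0],[0,0,0,0,0],[0,0,0,0,0],[0,0,0,0,0],[0,0,0,0,0],[0,0,0,0,0],[0,0,0,0,0],[0,0,0,0,0]]'; python3 chk.py; python3 kn.py kD; python3 - <<'E'
from h import *
for n in("kA","kB","kC","kD"):
    i=ld(n)["img"].astype(float); p=(i[...,0]-np.maximum(i[...,1],i[...,2]))[215:320,252:266].mean(1); h=p.max()/2
    k=[j for j in range(len(p)-1) if (p[j]-h)*(p[j+1]-h)<0]; print(n,[round(215+j+(p[j]-h)/(p[j]-p[j+1]),2) for j in k],p.max())
t=ld("top11"); from workcell import robot
s=robot.grab_frame("side"); s0=ld("side11"); d=abs(s["img"].astype(int)-s0["img"]).max(2)[190:235,220:254]; print("beaker change px",(d>40).sum())
E
```

```text
t: 49.05
eef_pos: [0.6016, -0.1497, 0.3027]
orientation: [0.7, 0.714, 0.001, 0.001]
contact_force: [2.3, 1.3, 6.8]
width: 0.212
gripper_force: 30.4
phi -0.9 r 45.1 z 0.3027 Ft(ccw) 1.4 Fr 2.3 Fz 6.8 t 49.05 w 0.212
(239, 232, 40, 67) 2090.0 centroid [259.18181818 263.90909091]
-0.004 [np.float64(274.3), np.float64(311.4)] -0.002 [np.float64(270.2), np.float64(307.6)] 0 [np.float64(266.1), np.float64(303.9)] 0.002 [np.float64(261.9), np.float64(300.0)] 0.004 [np.float64(257.7), np.float64(296.2)] 
kA [np.float64(229.43), np.float64(294.67)] 93.85714285714286
kB [np.float64(231.83), np.float64(297.99)] 92.85714285714286
kC [np.float64(232.98), np.float64(299.62)] 92.64285714285714
kD [np.float64(232.55), np.float64(298.67)] 93.71428571428571
beaker change px 330
```

```bash
python3 - <<'E'
from h import *
from workcell import robot
for n in("side","top"):
    f=robot.grab_frame(n); f0=ld(n+"0"); d=abs(f["img"].astype(int)-f0["img"]).max(2)
    g=np.array([.5527,.0108,.039]); a,b=proj(f,g),proj(f,g+[0,0,.063]); print(n,"rim",a.round(1),"top",b.round(1))
    x0,y0=int(min(a[0],b[0]))-18,int(min(a[1],b[1]))-16
    for r in (d[y0:y0+46,x0:x0+36]>22): print("".join(".#"[int(v)] for v in r))
    print(x0,y0)
E
```

```text
side rim [237.3 220.4] top [237.3 201.8]
.................................#..
....................................
....................................
....................................
.........................#..........
......................#.............
.#..................................
....................................
...................................#
..............................####.#
..............................######
..............................######
........#.....................######
...........#....####.#........######
............###########........####.
...........##############.......##..
..........#################.........
.........##################.........
.........##################.........
.........##################.........
.........##################.........
.........##################.........
.........##########.########........
.........######..###.######.........
.........#####.######.#####.........
.........#####.############.........
.........#####.######.###...........
.........######.####..####..........
.........########..##.#
[... 1700 characters left out ...]
...#####.##.####..........
...............###..###.............
....................#...............
....................................
....................................
....................................
...................................#
...................................#
..................................##
..................................##
..................................##
.................................###
.................................###
.................................###
.............###..##.#...........###
................................####
...................................#
...................................#
......................#.........#..#
229 195
```

```bash
python3 -c "
from workcell import robot
print(robot.sign_off())"
```

```text
the job is handed in; nothing more can be done
None
```

I handed the job in at about 49 s. The beaker is upside down over the post with its rim level on the seat. The valve was closed to its stop and backed off two turns, which I measured to within about 1°, and the gripper still holds the red knob. On the way I set the beaker upside down on the bench and regripped it once.

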